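# Find the rocking corner of a jig plate and press its shim flat

### The job

One corner of the aluminium jig plate rocks: with closed fingers, gently press the plate's corners down one after another until you find the one that gives, and hold it down for a moment. Then let it go, press only the steel shim lever just outside that corner fully flat, and press the same corner once more, lightly but for a moment, to check that it now stands firm on its shim. Leave the other three shims standing and the loose things round the jig where they are; nothing is to be gripped.

Things in the scene. Friction and masses are not known exactly. Their poses are not given: they have to be found in the camera images.
- jig: The jig, fixed to the worktop: a dark steel base 156 mm square, 10 mm thick, with cut corners (206 mm across them), the jig plate over its middle and a steel shim lever outside each plate corner. Origin: centre of the base's underside; z up, x and y along the base's sides, so corners lie on the diagonals. It may be turned any way about z and looks the same every quarter turn.
- plate: Aluminium plate 90 mm square with cut corners, 10 mm thick, top 34 mm above the worktop, a round spigot (26 mm wide, 14 mm high) in its middle. Origin: centre of its underside. Three corners are firm (give under 1 mm); a different one each time rocks: it sinks 4 to 5 mm to a hard stop under about 4 N and springs back. Nothing visible shows which. With its shim flat it sinks 1 to 2 mm at most.
- corner_1 (a point): Small round steel spot (13 mm) on the plate's top near corner 1, where to press: 42 mm from the plate's centre on the diagonal, 11 mm in from the cut edge, 34 mm above the worktop while the plate lies level. Moves with the plate. Numbered anticlockwise seen from above; number 1 lies towards +x +y of the jig.
- corner_2 (a point): Small round steel spot (13 mm) on the plate's top near corner 2, where to press: 42 mm from the plate's centre on the diagonal, 11 mm in from the cut edge, 34 mm above the worktop while the plate lies level. Moves with the plate. Numbered anticlockwise seen from above; number 1 lies towards +x +y of the jig.
- corner_3 (a point): Small round steel spot (13 mm) on the plate's top near corner 3, where to press: 42 mm from the plate's centre on the diagonal, 11 mm in from the cut edge, 34 mm above the worktop while the plate lies level. Moves with the plate. Numbered anticlockwise seen from above; number 1 lies towards +x +y of the jig.
- corner_4 (a point): Small round steel spot (13 mm) on the plate's top near corner 4, where to press: 42 mm from the plate's centre on the diagonal, 11 mm in from the cut edge, 34 mm above the worktop while the plate lies level. Moves with the plate. Numbered anticlockwise seen from above; number 1 lies towards +x +y of the jig.
- shim_1: Shim beside corner 1: steel leaf lever 22 mm wide. Origin: its pivot, 62 mm from the jig's centre on the diagonal, 19 mm above the worktop. Its free end points outwards, 36 mm past the pivot, and stands up about 22 to 26 degrees; pressed down (10 to 15 N at the spot, friction) it lies flat on its stop, top face 20 mm above the worktop, and stays so; its inner toe then props the plate's corner.
- shim_1_pad (a point): Round dark spot (12 mm) on top of shim 1, where to press: 26 mm out from its pivot, about 85 mm from the jig's centre standing up and 88 mm flat; 29 to 32 mm above the worktop standing up, 20 mm flat. The plate's edge is about 33 mm inwards.
- shim_2: Shim beside corner 2: steel leaf lever 22 mm wide. Origin: its pivot, 62 mm from the jig's centre on the diagonal, 19 mm above the worktop. Its free end points outwards, 36 mm past the pivot, and stands up about 22 to 26 degrees; pressed down (10 to 15 N at the spot, friction) it lies flat on its stop, top face 20 mm above the worktop, and stays so; its inner toe then props the plate's corner.
- shim_2_pad (a point): Round dark spot (12 mm) on top of shim 2, where to press: 26 mm out from its pivot, about 85 mm from the jig's centre standing up and 88 mm flat; 29 to 32 mm above the worktop standing up, 20 mm flat. The plate's edge is about 33 mm inwards.
- shim_3: Shim beside corner 3: steel leaf lever 22 mm wide. Origin: its pivot, 62 mm from the jig's centre on the diagonal, 19 mm above the worktop. Its free end points outwards, 36 mm past the pivot, and stands up about 22 to 26 degrees; pressed down (10 to 15 N at the spot, friction) it lies flat on its stop, top face 20 mm above the worktop, and stays so; its inner toe then props the plate's corner.
- shim_3_pad (a point): Round dark spot (12 mm) on top of shim 3, where to press: 26 mm out from its pivot, about 85 mm from the jig's centre standing up and 88 mm flat; 29 to 32 mm above the worktop standing up, 20 mm flat. The plate's edge is about 33 mm inwards.
- shim_4: Shim beside corner 4: steel leaf lever 22 mm wide. Origin: its pivot, 62 mm from the jig's centre on the diagonal, 19 mm above the worktop. Its free end points outwards, 36 mm past the pivot, and stands up about 22 to 26 degrees; pressed down (10 to 15 N at the spot, friction) it lies flat on its stop, top face 20 mm above the worktop, and stays so; its inner toe then props the plate's corner.
- shim_4_pad (a point): Round dark spot (12 mm) on top of shim 4, where to press: 26 mm out from its pivot, about 85 mm from the jig's centre standing up and 88 mm flat; 29 to 32 mm above the worktop standing up, 20 mm flat. The plate's edge is about 33 mm inwards.
- loupe: Black magnifier loupe, 36 mm across, 32 mm high, standing loose in front of the jig, a bystander. Origin: centre of its underside.
- gauge_block: Steel setting block 22 x 45 x 14 mm lying loose near the jig, a bystander. Origin: centre of its underside.
- vial_1: Small capped vial, 21 mm across, 46 mm high, standing loose near the jig, a bystander. Origin: centre of its underside.
- suction_cup_0: Suction cup, 25 mm across, 30 mm high, standing loose in front of the jig, a bystander. Origin: centre of its underside.

How it is judged:
On the way, in this order (a step that is already met when the one before it is completed fails the run):
1. the corner that rocks is pressed down by the fingers by at least 3 mm and held there 0.2 s (((height (world z) of corner_1 below 0.031 m and contact force between the fingers and plate above 0.8 N and horizontal distance between the grasp point and corner_1 below 0.04 m) or (height (world z) of corner_2 below 0.031 m and contact force between the fingers and plate above 0.8 N and horizontal distance between the grasp point and corner_2 below 0.04 m) or (height (world z) of corner_3 below 0.031 m and contact force between the fingers and plate above 0.8 N and horizontal distance between the grasp point and corner_3 below 0.04 m) or (height (world z) of corner_4 below 0.031 m and contact force between the fingers and plate above 0.8 N and horizontal distance between the grasp point and corner_4 below 0.04 m))), for 0.2 s.
2. one shim is pressed flat, the others still standing (((height (world z) of shim_1_pad below 0.022 m and height (world z) of each of shim_2_pad, shim_3_pad, shim_4_pad above 0.0265 m) or (height (world z) of shim_2_pad below 0.022 m and height (world z) of each of shim_1_pad, shim_3_pad, shim_4_pad above 0.0265 m) or (height (world z) of shim_3_pad below 0.022 m and height (world z) of each of shim_1_pad, shim_2_pad, shim_4_pad above 0.0265 m) or (height (world z) of shim_4_pad below 0.022 m and height (world z) of each of shim_1_pad, shim_2_pad, shim_3_pad above 0.0265 m))), for 0.2 s.
3. the corner beside the flat shim is pressed and stands firm, carried by that shim (sinking under 2.5 mm), for 0.2 s; a corner that was firm before rests on its foot instead ((((height (world z) of shim_1_pad below 0.022 m and height (world z) of each of shim_2_pad, shim_3_pad, shim_4_pad above 0.0265 m) and contact force between the fingers and plate above 2 N and horizontal distance between the grasp point and corner_1 below 0.04 m and height (world z) of corner_1 above 0.0315 m and contact force between shim_1 and plate above 1 N) or ((height (world z) of shim_2_pad below 0.022 m and height (world z) of each of shim_1_pad, shim_3_pad, shim_4_pad above 0.0265 m) and contact force between the fingers and plate above 2 N and horizontal distance between the grasp point and corner_2 below 0.04 m and height (world z) of corner_2 above 0.0315 m and contact force between shim_2 and plate above 1 N) or ((height (world z) of shim_3_pad below 0.022 m and height (world z) of each of shim_1_pad, shim_2_pad, shim_4_pad above 0.0265 m) and contact force between the fingers and plate above 2 N and horizontal distance between the grasp point and corner_3 below 0.04 m and height (world z) of corner_3 above 0.0315 m and contact force between shim_3 and plate above 1 N) or ((height (world z) of shim_4_pad below 0.022 m and height (world z) of each of shim_1_pad, shim_2_pad, shim_3_pad above 0.0265 m) and contact force between the fingers and plate above 2 N and horizontal distance between the grasp point and corner_4 below 0.04 m and height (world z) of corner_4 above 0.0315 m and contact force between shim_4 and plate above 1 N))), for 0.2 s.
At the end, for the whole second after the job is handed in: One shim, that of the corner that rocked, lies flat (its spot within 2 mm of its flat height of 20 mm), the other three still stand up (spots above 26.5 mm), and the plate lies level (every corner spot above 32.5 mm) (((height (world z) of shim_1_pad below 0.022 m and height (world z) of each of shim_2_pad, shim_3_pad, shim_4_pad above 0.0265 m) or (height (world z) of shim_2_pad below 0.022 m and height (world z) of each of shim_1_pad, shim_3_pad, shim_4_pad above 0.0265 m) or (height (world z) of shim_3_pad below 0.022 m and height (world z) of each of shim_1_pad, shim_2_pad, shim_4_pad above 0.0265 m) or (height (world z) of shim_4_pad below 0.022 m and height (world z) of each of shim_1_pad, shim_2_pad, shim_3_pad above 0.0265 m)) and height (world z) of each of corner_1, corner_2, corner_3, corner_4 above 0.0325 m); the robot touches nothing.
It fails at once if two shims are pressed down (height (world z) of each of shim_1_pad, shim_2_pad below 0.025 m or height (world z) of each of shim_1_pad, shim_3_pad below 0.025 m or height (world z) of each of shim_1_pad, shim_4_pad below 0.025 m or height (world z) of each of shim_2_pad, shim_3_pad below 0.025 m or height (world z) of each of shim_2_pad, shim_4_pad below 0.025 m or height (world z) of each of shim_3_pad, shim_4_pad below 0.025 m).
It fails at once if a loose bystander is shifted or lifted by more than 15 mm (distance of any of loupe, gauge_block, vial_1, suction_cup_0 from where it was at the start of the episode above 0.015 m).
It fails at once if the jig is pressed roughly, with more than 80 N (contact force between the fingers and jig above 80 N).
It also fails if it takes over 56 s, if anything falls off the work surface, if the arm or the gripper's body presses on something with over 40 N, if the wrist force passes 120 N, or if a joint passes its speed limit or range.

### The arm

A 6-joint arm with a two-finger parallel gripper is mounted at the origin on a cart in front of the work surface, level with it; the furniture and walls round the work are solid. World frame = base frame: x ahead of the robot, y to its left, z up, the work surface at z = 0. Lengths are in m, angles in rad, forces in N, time in s.
With the tool pointing down it reaches from about 0.15 to 0.775 m from the base axis. Payload 6.1 kg.
Tool frame: the origin (TCP) lies midway between the tips of the shut fingers; the grasp point (between the pads) lies 19 mm behind it; z points along the fingers, x is the direction in which the jaws open and shut, and the axes are right-handed (so a half turn about z gives the same grasp; the last joint's range is limited). The gripper opens to 85 mm and grips with 20 to 120 N. Pads are 22 mm wide; open, the fingers measure 114 mm over their backs; the gripper's body (76 mm by 85 mm) begins 54 mm behind the grasp point. The pads swing forward as they close: fully open they stand 13 mm farther back than shut.
Start: joints at [-1.283, 0.126, -0.04, 1.405, 0, 1.571], TCP at [0.149, -0.503, 0.194] pointing down, gripper open.
Joint ranges: [-2.72, 2.72], [-0.95, 1.95], [-1.27, 1.35], [-1.78, 2.02], [-1.46, 1.47], [-3.14, 3.14]. Speed limits (rad/s): [2.39, 2.39, 3.01, 3.14, 3.14, 3.14].

### API

Orientations are given as a unit quaternion [w, x, y, z].
In Python, from bench import ctrl gives the robot as it stands. The module is installed in compiled form; this text tells all that it offers.
- The arm moves only by the tool jog_arm, never from a script. Its arguments are lists of equal length, an entry for each row: "travel": the shift along the tool's x, y, z in mm, a list of three; "dr": the turn, a rotation vector about the tool's x, y, z in rad, a list of three; "gripper": the finger opening in mm, from 0 to 85.4. In form: {"travel": [[tx, ty, tz], ...], "dr": [[wx, wy, wz], ...], "gripper": [gripper, ...]}. A call has 1 to 20 rows; each row is the pose to reach, as a shift and turn from the pose commanded when the call began, along the tool's axes at that moment; what a row does not reach only later rows make up. A row lasts 1/10 s, in which the tool goes at most 50 mm and 8.59 degrees, less where a joint would pass 70% of its speed; a pose out of reach is approached as far as the arm can. A call with a gripper value outside its range is refused whole. The fingers move at their own pace and stop on an object; "grip_force" is the grip in N (left out, the last holds). Time passes only in rows, so rows that repeat a pose let the fingers close. It gives the time, the measured TCP pose, the force and the opening at its end, in the units of the state.
- ctrl.observe(): the state, without advancing time (a new reading comes with each control period).
- ctrl.read_camera(name): name is "side" or "top"; returns the picture (420x560x3 uint8, red, green, blue); there is no depth.
- ctrl.get_calibration(name): a dict with "mtx" (3x3 intrinsics, pixels), "eye" and "orientation" of the camera in the world. Camera axes: x right, y up, looking along -z (the intrinsics and any distortion apply to the point x, -y, -z); pixel columns grow to the right and rows downward; lengths in m; the calibration is good to about 2 mm. A picture is of the moment at which its call begins. get_calibration takes no time and is no camera call.
- ctrl.finish_job(): hands the job in, once; it reports no verdict.
The state is a dict: "time_s": time; "joints": joint angles; "joint_velocities": joint speeds; "tau": joint torques, N m; "tcp_pos": TCP position; "orientation": TCP orientation; "wrist_force": force on the tool from outside, world axes, zero at the start; "moment": the same for the moment, N m; "finger_gap": finger opening in m.
Only numpy, scipy, OpenCV 4.12 (cv2) and the standard library are available. Lean on these libraries where they do the work, as an engineer would, in place of code of your own. Each camera call takes 0.05 s, during which the arm holds its last target.

## Working session

There is one attempt and no reset: what is moved stays moved. The work goes in short steps, Python scripts to look and compute and a tool call to move; the robot and the scene stay as the last step left them, time stands still between calls to the robot, and variables do not carry over. Pictures are saved under pics/ and viewed, and the job is handed in when it is done.

Besides the shell and the picture viewer there is one more tool, called after "Call:" as name(argument=value, ...) on one line, values as JSON. jog_arm: Moves the arm, as the interface text tells. Its arguments: {"type":"object","properties":{"travel":{"type":"array"},"dr":{"type":"array"},"gripper":{"type":"array"},"grip_force":{"type":"number"}},"required":["travel","dr","gripper"]}

```bash
mkdir -p pics; python3 - <<'E'
from bench import ctrl
import cv2
for n in("top","side"):
    cv2.imwrite(f"pics/{n}0.png",ctrl.read_camera(n)[:,:,::-1]); print(ctrl.get_calibration(n))
print(ctrl.observe())
E
```

```text
{'mtx': array([[388.24814989,   0.        , 280.17309461],
       [  0.        , 388.24814989, 211.11250542],
       [  0.        ,   0.        ,   1.        ]]), 'eye': array([ 0.38056233, -0.05776262,  0.88064374]), 'orientation': array([ 0.70824637,  0.05892978, -0.04108368, -0.70230085])}
{'mtx': array([[488.51242103,   0.        , 278.44909365],
       [  0.        , 488.51242103, 207.975298  ],
       [  0.        ,   0.        ,   1.        ]]), 'eye': array([-0.01991043,  0.69639865,  0.47898986]), 'orientation': array([-0.2706233 , -0.16348442,  0.5147793 ,  0.79689281])}
{'time_s': 0.1, 'joints': array([-1.28301951e+00,  1.26344216e-01, -4.04634616e-02,  1.40543344e+00,
        3.17969877e-06,  1.57078415e+00]), 'joint_velocities': array([-0.00176653, -0.00098291,  0.00375953, -0.00018873,  0.00067372,
       -0.0005375 ]), 'tau': array([ 8.35257197e-04, -4.36902952e+01,  3.53607559e+01,  1.36953095e-02,
       -4.39127007e-05, -9.38815745e-07]), 'tcp_pos': array([ 0.14888893, -0.50301093,  0.19331346]), 'orientation': array([-4.33562156e-04,  8.01196658e-01, -5.98400696e-01, -5.77823370e-04]), 'wrist_force': array([0.34758849, 0.01222645, 0.0343803 ]), 'moment': array([0.00095726, 0.00607192, 0.02906551]), 'finger_gap': 0.08553384393187322}
```

View pics/top0.png

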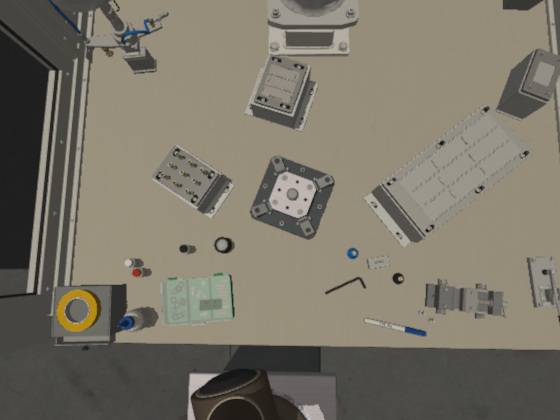

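View pics/side0.png

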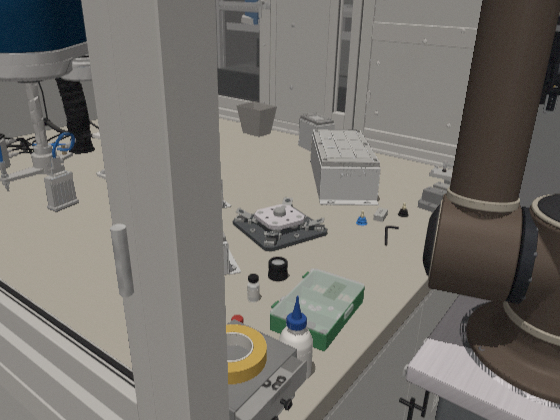

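The jig is at about (292,195) in the top view, with shims at about (277,163), (325,181), (308,229) and (260,211). The loupe is at about (223,245). Next I'll zoom in and measure.

```bash
cat > h.py <<'E'
import numpy as np
from scipy.spatial.transform import Rotation as R
from bench import ctrl
def cal(n):
    c=ctrl.get_calibration(n);q=c['orientation'];return c['mtx'],c['eye'],R.from_quat([q[1],q[2],q[3],q[0]])
def p2w(n,u,v,z):
    K,e,r=cal(n);d=np.linalg.inv(K)@[u,v,1];d=r.apply([d[0],-d[1],-d[2]]);return e+d*(z-e[2])/d[2]
def w2p(n,p):
    K,e,r=cal(n);c=r.inv().apply(np.array(p)-e);q=K@[c[0],-c[1],-c[2]];return q[:2]/q[2]
E
python3 - <<'E'
import cv2
a=cv2.imread("pics/top0.png")[140:250,200:345]
cv2.imwrite("pics/z0.png",cv2.resize(a,None,fx=5,fy=5,interpolation=cv2.INTER_CUBIC))
a=cv2.imread("pics/side0.png")[180:270,215:345]
cv2.imwrite("pics/z1.png",cv2.resize(a,None,fx=6,fy=6,interpolation=cv2.INTER_CUBIC))
E
```

```text
(no output)
```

View pics/z0.png

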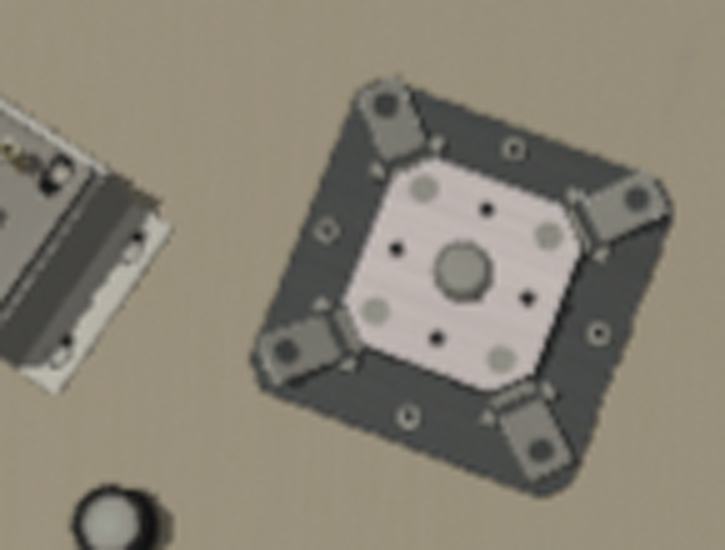

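View pics/z1.png

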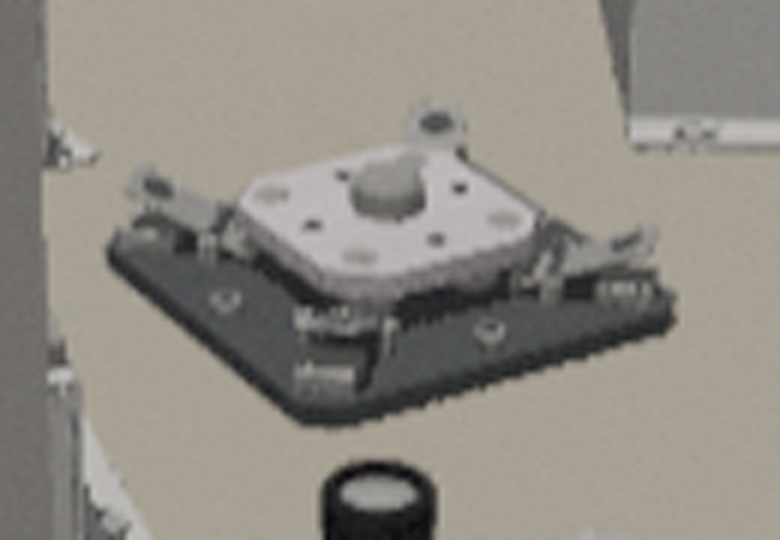

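The zoomed top view clearly shows four plate spots at crop positions (425,189), (549,236), (502,360) and (376,311), plus the four shim pads. I'll fit the jig pose to these.

```bash
python3 - <<'E'
from h import *
from scipy.optimize import least_squares
sp=np.array([(425,189),(549,236),(502,360),(376,311)])
pd=np.array([(386,105),(637,199),(541,450),(287,351)])
f=lambda a:(a+.5)/5-.5+[200,140]
S=np.array([p2w("top",*x,.034) for x in f(sp)]);P=np.array([p2w("top",*x,.0305) for x in f(pd)])
print(S.round(4),P.round(4))
c=S.mean(0);print("centers",c,P.mean(0))
for A in(S,P):
    d=A-A.mean(0);print(np.hypot(d[:,0],d[:,1]),np.degrees(np.arctan2(d[:,1],d[:,0])))
# side check
a=cv=None
sz=np.array([(272,193),(412,160),(504,218),(359,257)])
for x in (sz+.5)/6-.5+[215,180]: print("side",p2w("side",*x,.034).round(4))
for n,x,z in(("loupe",(223,243),.032),("vial",(186,249),.046),("cup",(353,253),.02),("block",(378,262),.014),("cup2",(399,278),.02)): print(n,p2w("top",*x,z).round(3))
o=ctrl.observe();q=o['orientation'];print(R.from_quat([q[1],q[2],q[3],q[0]]).as_matrix().round(3))
E
```

```text
[[ 0.5772 -0.0448  0.034 ]
 [ 0.5561 -0.1     0.034 ]
 [ 0.5004 -0.0794  0.034 ]
 [ 0.5219 -0.0236  0.034 ]] [[ 0.6167 -0.0268  0.0305]
 [ 0.5738 -0.1394  0.0305]
 [ 0.4611 -0.0967  0.0305]
 [ 0.5043  0.0158  0.0305]]
centers [ 0.53887544 -0.06196267  0.034     ] [ 0.53895932 -0.06179277  0.0305    ]
[0.04195733 0.04178594 0.0422615  0.04193966] [  24.11054347  -65.68029491 -155.68103731  113.90377417]
[0.08518731 0.08512403 0.08531931 0.0849912 ] [  24.21695368  -65.80834396 -155.87235231  114.10269725]
side [ 0.5753 -0.0448  0.034 ]
side [ 0.5533 -0.0995  0.034 ]
side [ 0.4988 -0.0802  0.034 ]
side [ 0.5198 -0.0233  0.034 ]
loupe [0.43  0.089 0.032]
vial [0.416 0.166 0.046]
cup [ 0.411 -0.196  0.02 ]
block [ 0.392 -0.252  0.014]
cup2 [ 0.358 -0.295  0.02 ]
[[ 0.284 -0.959 -0.   ]
 [-0.959 -0.284  0.001]
 [-0.001 -0.    -1.   ]]
```

The fit is consistent. Spot radii are 42 mm, pad radii 85 mm, centre about (0.538, -0.062) and diagonals at 24.1° + 90°k. The side view agrees within 2 mm. I'll move above spot C (0.500, -0.079), close the fingers and align the jaws with the diagonal.

Call:
jog_arm(travel=[[-307,-457,0],[-307,-457,0],[-307,-457,0],[-307,-457,0],[-307,-457,0],[-307,-457,0],[-307,-457,0],[-307,-457,0],[-307,-457,0],[-307,-457,0],[-307,-457,0],[-307,-457,0],[-307,-457,0],[-307,-457,0],[-307,-457,0],[-307,-457,0],[-307,-457,0],[-307,-457,0]], dr=[[0,0,-1.703],[0,0,-1.703],[0,0,-1.703],[0,0,-1.703],[0,0,-1.703],[0,0,-1.703],[0,0,-1.703],[0,0,-1.703],[0,0,-1.703],[0,0,-1.703],[0,0,-1.703],[0,0,-1.703],[0,0,-1.703],[0,0,-1.703],[0,0,-1.703],[0,0,-1.703],[0,0,-1.703],[0,0,-1.703]], gripper=[0,0,0,0,0,0,0,0,0,0,0,0,0,0,0,0,0,0])

```text
time_s: 1.9
tcp_pos: [0.4999, -0.0798, 0.1942]
orientation: [0.0, 0.978, 0.208, 0.0]
wrist_force: [-0.2, -0.2, -0.1]
finger_gap: 0.0004
```

Pose is as planned. Going down to just above spot C.

Call:
jog_arm(travel=[[0,0,50],[0,0,100],[0,0,145],[0,0,154],[0,0,156],[0,0,156]], dr=[[0,0,0],[0,0,0],[0,0,0],[0,0,0],[0,0,0],[0,0,0]], gripper=[0,0,0,0,0,0])

```text
time_s: 2.5
tcp_pos: [0.5014, -0.0796, 0.0399]
orientation: [0.0, 0.978, 0.208, 0.001]
wrist_force: [0.8, 0.1, 0.6]
finger_gap: 0.0002
```

```bash
python3 - <<'E'
from h import *
import cv2
a=ctrl.read_camera("side")[:,:,::-1][150:270,205:365]
cv2.imwrite("pics/s1.png",cv2.resize(a,None,fx=5,fy=5,interpolation=cv2.INTER_CUBIC))
o=ctrl.observe();print(o['tcp_pos'],o['wrist_force'],o['time_s'])
E
```

```text
[ 0.50195572 -0.07967942  0.04049781] [0.20361147 0.25511503 0.71696476] 2.55
```

View pics/s1.png

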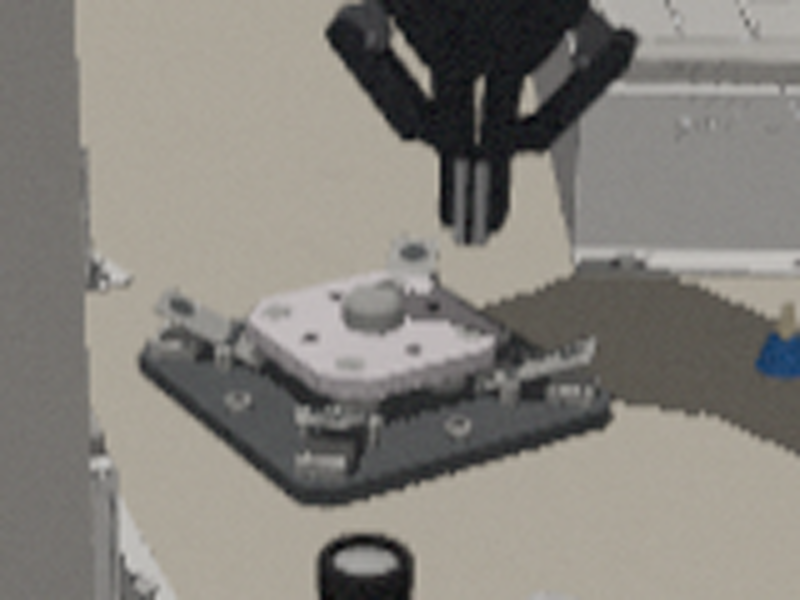

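```bash
python3 - <<'E'
from h import *
import cv2
o=ctrl.observe();print(o['tcp_pos'],w2p("side",o['tcp_pos']),w2p("side",[.5,-.079,.034]),w2p("top",o['tcp_pos']))
img=ctrl.read_camera("side")[:,:,::-1]
cv2.imwrite("pics/s2.png",img)
cv2.imwrite("pics/s3.png",ctrl.read_camera("top")[:,:,::-1])
o=ctrl.observe();print(o['tcp_pos'],o['wrist_force'],o['time_s'])
E
```

```text
[ 0.50195572 -0.07967942  0.04049781] [297.33957043 212.81493986] [297.81013337 215.94898399] [300.22274148 210.46307389]
[ 0.50192885 -0.079641    0.04040728] [-0.31907977  0.5137293   0.49096935] 2.65
```

View pics/s2.png

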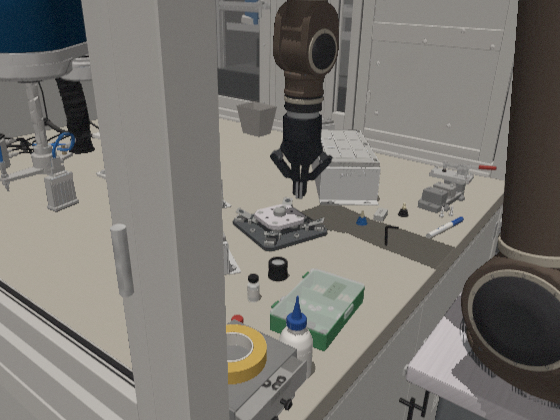

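View pics/s3.png

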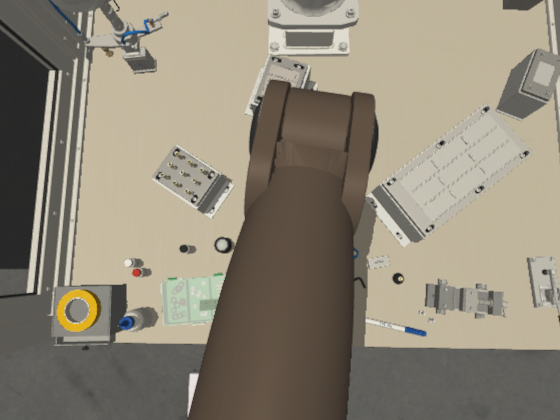

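The side view shows the fingertips at about (299,197), but the reported TCP projects to (297,213). That is 17 px, or roughly 40 mm, so the two disagree. Before pressing anything I'll move to a spot where both cameras see the tips and triangulate them.

Call:
jog_arm(travel=[[0,0,-50],[0,0,-100],[0,0,-155],[-203,260,-155],[-203,260,-155],[-203,260,-155],[-203,260,-155],[-203,260,-155],[-203,260,-155],[-203,260,-155],[-203,260,-155],[-203,260,-155]], dr=[[0,0,0],[0,0,0],[0,0,0],[0,0,0],[0,0,0],[0,0,0],[0,0,0],[0,0,0],[0,0,0],[0,0,0],[0,0,0],[0,0,0]], gripper=[0,0,0,0,0,0,0,0,0,0,0,0])

```text
time_s: 3.85
tcp_pos: [0.4208, -0.4001, 0.194]
orientation: [0.0, 0.978, 0.208, 0.001]
wrist_force: [0.7, -0.0, 0.5]
finger_gap: -0.0001
```

```bash
python3 - <<'E'
from h import *
import cv2
o=ctrl.observe();t=o['tcp_pos'];print(t,o['time_s'],o['finger_gap'])
for n in("top","side"):
    p=w2p(n,t);print(n,p)
    img=ctrl.read_camera(n)[:,:,::-1].copy();u,v=p.astype(int)
    x0=min(max(u-80,0),400);y0=min(max(v-60,0),300);print(x0,y0)
    cv2.imwrite(f"pics/{n}4.png",cv2.resize(img[y0:y0+120,x0:x0+160],None,fx=5,fy=5,interpolation=cv2.INTER_CUBIC))
E
```

```text
[ 0.42075291 -0.40008269  0.19400545] 3.85 -0.00012123148683287007
top [486.51518042 245.21480837]
400 185
side [404.81480182 118.77551785]
324 58
```

View pics/top4.png

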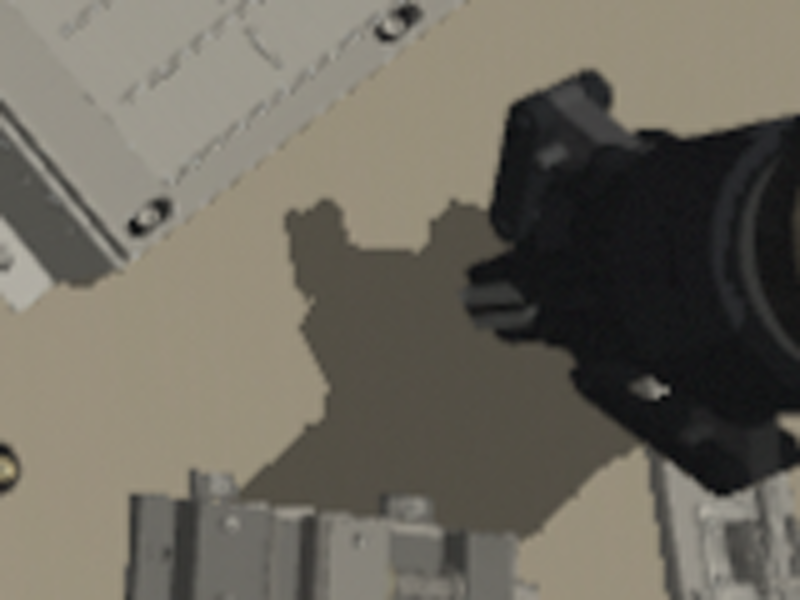

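View pics/side4.png

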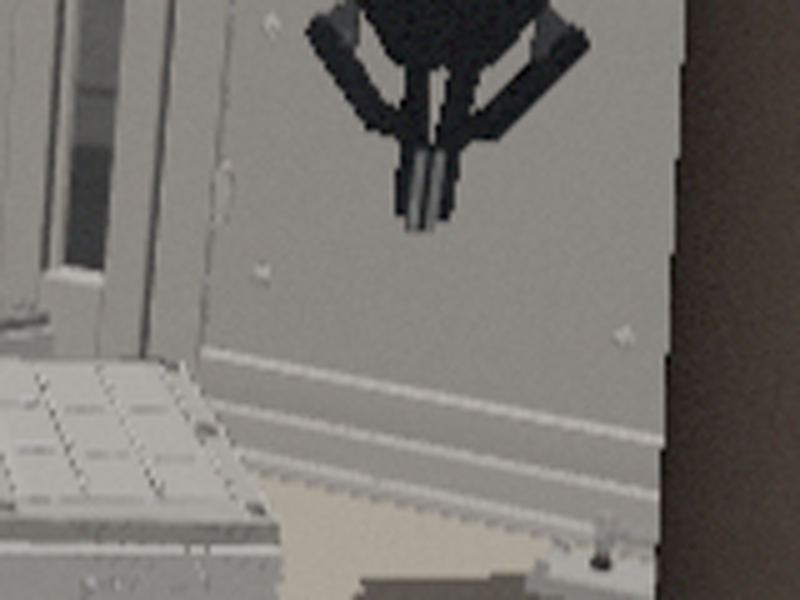

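```bash
python3 - <<'E'
from h import *
from scipy.optimize import least_squares
# tip bottom-face centre: top ~ (472,303), side ~(423,230)
for a in ((472,302),(480,300)):
    ut=np.array(a)/5+[400,185];us=np.array((423,229))/5+[324,58]
    r=least_squares(lambda p:np.r_[w2p("top",p)-ut,w2p("side",p)-us],[.42,-.4,.2])
    print(r.x.round(4),r.fun.round(2))
for z in (.03,.034): print(p2w("side",299,197,z+.04).round(4))
print(w2p("side",[.502,-.0797,.0405+.038]))
E
```

```text
[ 0.4171 -0.395   0.2309] [ 0.35  0.79 -1.22  0.04]
[ 0.418  -0.3979  0.2303] [ 0.31  0.7  -1.1   0.04]
[ 0.5091 -0.0944  0.07  ]
[ 0.504  -0.0867  0.074 ]
[297.95194527 196.27810269]
```

Triangulation puts the tips about 37 mm above the reported TCP, with x/y within about 3 mm. It fits both pictures, so contact with the plate should come at a reported z of about -0.003. I'll go back over C, come down to a reported z of 0.012 and then creep on force.

Call:
jog_arm(travel=[[203,-261,0],[203,-261,0],[203,-261,0],[203,-261,0],[203,-261,0],[203,-261,0],[203,-261,0],[203,-261,0],[203,-261,50],[203,-261,100],[203,-261,145],[203,-261,155],[203,-261,165],[203,-261,175],[203,-261,180],[203,-261,182],[203,-261,182]], dr=[[0,0,0],[0,0,0],[0,0,0],[0,0,0],[0,0,0],[0,0,0],[0,0,0],[0,0,0],[0,0,0],[0,0,0],[0,0,0],[0,0,0],[0,0,0],[0,0,0],[0,0,0],[0,0,0],[0,0,0]], gripper=[0,0,0,0,0,0,0,0,0,0,0,0,0,0,0,0,0])

```text
time_s: 5.65
tcp_pos: [0.5003, -0.0785, 0.0117]
orientation: [0.0, 0.978, 0.208, 0.001]
wrist_force: [0.2, 0.2, -0.3]
finger_gap: -0.0001
```

```bash
cat > snap.py <<'E'
import sys,cv2
from h import *
o=ctrl.observe();print(o['tcp_pos'].round(4),o['wrist_force'].round(2),o['time_s'])
a=ctrl.read_camera("side")[:,:,::-1][165:265,220:340]
cv2.imwrite(f"pics/{sys.argv[1]}.png",cv2.resize(a,None,fx=6,fy=6,interpolation=cv2.INTER_CUBIC))
E
python3 snap.py a1
```

```text
[ 0.5003 -0.0785  0.0117] [ 0.19  0.23 -0.28] 5.65
```

View pics/a1.png

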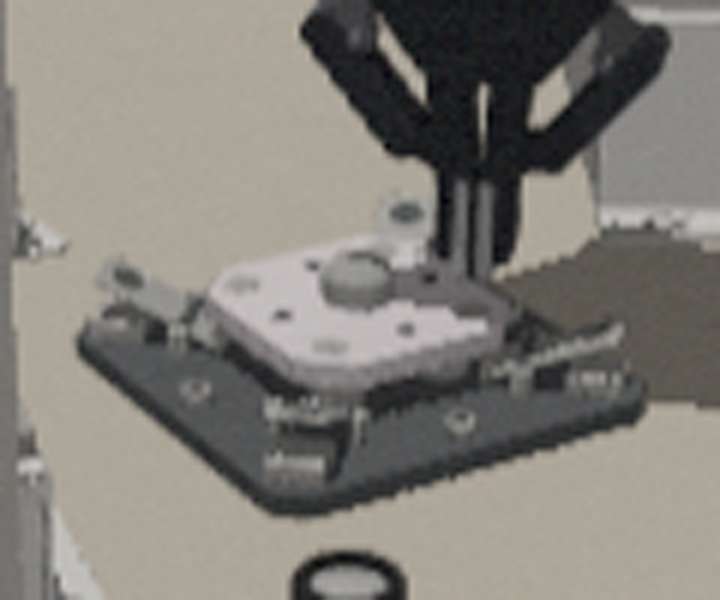

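The tips are about 12 mm above spot C, as expected from the corrected offset. Creeping down.

Call:
jog_arm(travel=[[0,0,3],[0,0,6],[0,0,8],[0,0,10],[0,0,11],[0,0,12],[0,0,12]], dr=[[0,0,0],[0,0,0],[0,0,0],[0,0,0],[0,0,0],[0,0,0],[0,0,0]], gripper=[0,0,0,0,0,0,0])

```text
time_s: 6.4
tcp_pos: [0.4996, -0.0784, -0.0011]
orientation: [-0.0, 0.978, 0.208, -0.0]
wrist_force: [0.5, -0.5, -0.0]
finger_gap: 0.0
```

Call:
jog_arm(travel=[[0,0,1],[0,0,2],[0,0,2]], dr=[[0,0,0],[0,0,0],[0,0,0]], gripper=[0,0,0])

```text
time_s: 6.7
tcp_pos: [0.4996, -0.0784, -0.0031]
orientation: [-0.0, 0.978, 0.208, -0.0]
wrist_force: [0.5, 0.6, 0.0]
finger_gap: 0.0001
```

Call:
jog_arm(travel=[[0,0,1],[0,0,2],[0,0,2]], dr=[[0,0,0],[0,0,0],[0,0,0]], gripper=[0,0,0])

```text
time_s: 7.0
tcp_pos: [0.4997, -0.0785, -0.0042]
orientation: [0.0, 0.978, 0.208, 0.0]
wrist_force: [-3.2, -0.1, 8.0]
finger_gap: -0.0002
```

Contact at C gave 8 N with under 1.2 mm of travel at reported z of about -0.0035, so C is firm and the offset is confirmed. Next is corner B, +42/+42 mm in tool axes.

Call:
jog_arm(travel=[[0,0,-22],[0,0,-22],[42,42,-22],[42,42,-22],[42,42,-22],[42,42,-12],[42,42,-5],[42,42,-2],[42,42,-1],[42,42,0],[42,42,0]], dr=[[0,0,0],[0,0,0],[0,0,0],[0,0,0],[0,0,0],[0,0,0],[0,0,0],[0,0,0],[0,0,0],[0,0,0],[0,0,0]], gripper=[0,0,0,0,0,0,0,0,0,0,0])

```text
time_s: 8.1
tcp_pos: [0.555, -0.0995, -0.0048]
orientation: [-0.0, 0.978, 0.209, 0.0]
wrist_force: [-1.3, -0.4, 1.3]
finger_gap: -0.0002
```

B gave only 1.3 N at the same depth, so it may be giving. Pressing further in small steps.

Call:
jog_arm(travel=[[0,0,1],[0,0,1.5],[0,0,1.5]], dr=[[0,0,0],[0,0,0],[0,0,0]], gripper=[0,0,0])

```text
time_s: 8.4
tcp_pos: [0.5554, -0.0998, -0.0062]
orientation: [0.0, 0.978, 0.208, 0.0]
wrist_force: [-2.0, -0.0, 3.6]
finger_gap: -0.0001
```

B gives about 2.7 mm at 3.6 N. Pressing on to the stop and holding.

Call:
jog_arm(travel=[[0,0,1],[0,0,2],[0,0,2.5],[0,0,2.5],[0,0,2.5],[0,0,2.5]], dr=[[0,0,0],[0,0,0],[0,0,0],[0,0,0],[0,0,0],[0,0,0]], gripper=[0,0,0,0,0,0])

```text
time_s: 9.0
tcp_pos: [0.5556, -0.1, -0.0074]
orientation: [0.001, 0.978, 0.208, 0.001]
wrist_force: [-5.0, -0.6, 13.6]
finger_gap: -0.0002
```

```bash
python3 snap.py a2
```

```text
[ 0.5556 -0.1    -0.0074] [-4.95 -0.59 13.63] 9.0
```

View pics/a2.png

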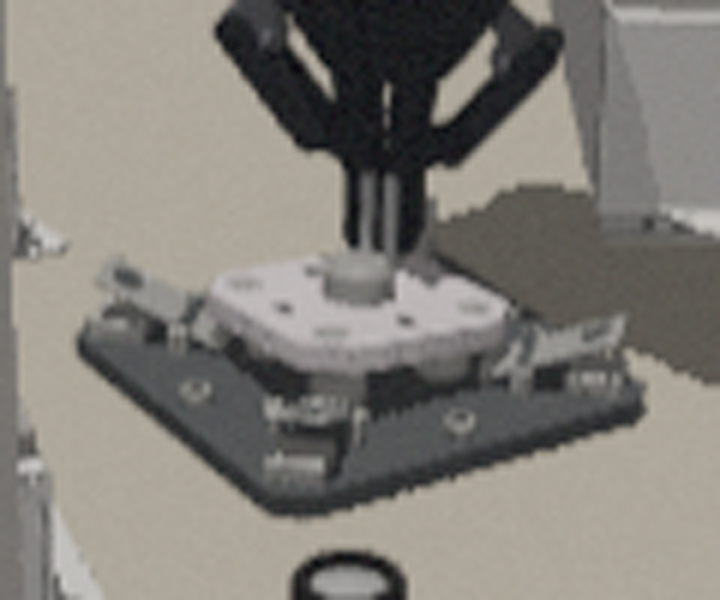

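The picture shows the plate tilted at B, with the gap under the near side wider. There's a hard stop at 13.6 N after about 4 mm of travel, held for 0.4 s. I'll release it and move out 45 mm to B's shim pad, stopping above it to look.

Call:
jog_arm(travel=[[0,0,-22],[0,0,-26],[0,45,-26],[0,45,-26],[0,45,-18],[0,45,-12],[0,45,-12]], dr=[[0,0,0],[0,0,0],[0,0,0],[0,0,0],[0,0,0],[0,0,0],[0,0,0]], gripper=[0,0,0,0,0,0,0])

```text
time_s: 9.75
tcp_pos: [0.5719, -0.1397, 0.001]
orientation: [-0.001, 0.978, 0.209, -0.001]
wrist_force: [-0.3, 0.5, -0.3]
finger_gap: -0.0001
```

```bash
python3 snap.py a3
```

```text
[ 0.5719 -0.1397  0.001 ] [-0.33  0.47 -0.26] 9.75
```

View pics/a3.png

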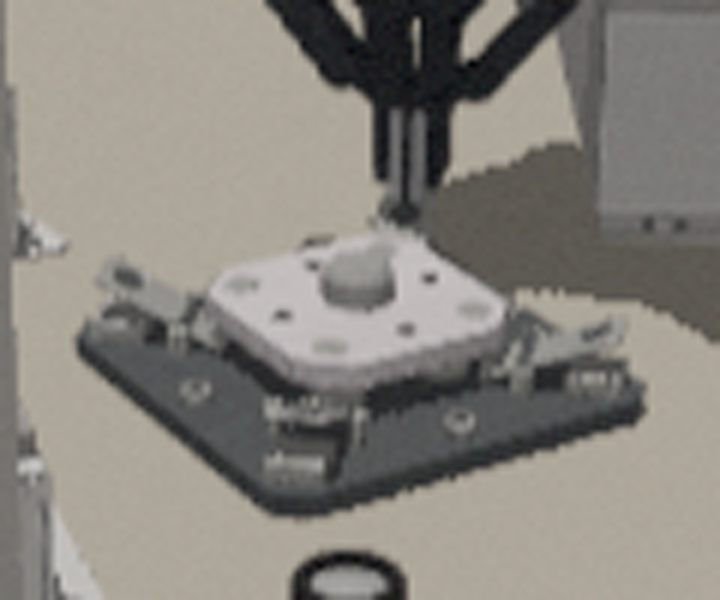

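The plate has sprung back level and the fingers are right above shim B's pad. Pressing it down.

Call:
jog_arm(travel=[[0,0,4],[0,0,7],[0,0,10],[0,0,12],[0,0,14],[0,0,16],[0,0,17],[0,0,18],[0,0,18]], dr=[[0,0,0],[0,0,0],[0,0,0],[0,0,0],[0,0,0],[0,0,0],[0,0,0],[0,0,0],[0,0,0]], gripper=[0,0,0,0,0,0,0,0,0])

```text
time_s: 10.7
tcp_pos: [0.575, -0.1425, -0.0132]
orientation: [0.002, 0.978, 0.208, 0.001]
wrist_force: [-0.8, -3.6, 6.8]
finger_gap: -0.0
```

Call:
jog_arm(travel=[[0,0,1.5],[0,0,3],[0,0,4],[0,0,5],[0,0,5]], dr=[[0,0,0],[0,0,0],[0,0,0],[0,0,0],[0,0,0]], gripper=[0,0,0,0,0])

```text
time_s: 11.2
tcp_pos: [0.5753, -0.1429, -0.0172]
orientation: [0.003, 0.978, 0.208, 0.002]
wrist_force: [-3.1, -5.6, 13.1]
finger_gap: -0.0
```

Call:
jog_arm(travel=[[0,0,1],[0,0,2],[0,0,2.5],[0,0,2.5],[0,0,2.5]], dr=[[0,0,0],[0,0,0],[0,0,0],[0,0,0],[0,0,0]], gripper=[0,0,0,0,0])

```text
time_s: 11.7
tcp_pos: [0.5755, -0.1429, -0.0175]
orientation: [0.003, 0.978, 0.208, 0.002]
wrist_force: [-8.8, -3.6, 27.8]
finger_gap: 0.0002
```

It's at a hard stop: reported z -0.0175 (tips 20 mm above the worktop) and 28 N. Lifting, moving back over corner B and taking a picture.

Call:
jog_arm(travel=[[0,0,-20],[0,0,-40],[0,0,-40],[0,-45,-40],[0,-45,-40],[0,-45,-32],[0,-45,-26],[0,-45,-26]], dr=[[0,0,0],[0,0,0],[0,0,0],[0,0,0],[0,0,0],[0,0,0],[0,0,0],[0,0,0]], gripper=[0,0,0,0,0,0,0,0])

```text
time_s: 12.5
tcp_pos: [0.5544, -0.1, 0.0017]
orientation: [-0.0, 0.978, 0.208, -0.001]
wrist_force: [0.4, 0.2, -0.2]
finger_gap: 0.0002
```

```bash
python3 snap.py a4
```

```text
[ 0.5544 -0.1     0.0017] [ 0.39  0.22 -0.23] 12.5
```

View pics/a4.png

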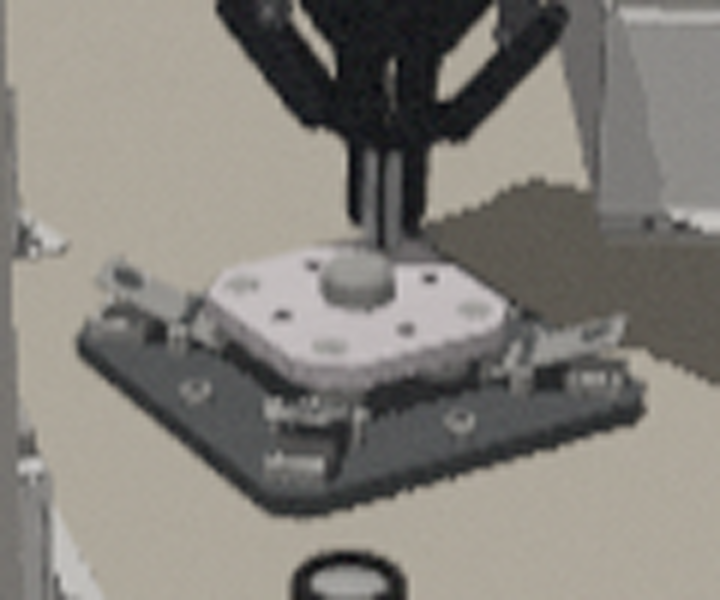

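The far shim no longer sticks up, the other shims stand, and the plate is level. Pressing B lightly.

Call:
jog_arm(travel=[[0,0,3],[0,0,5],[0,0,6],[0,0,7],[0,0,8],[0,0,8]], dr=[[0,0,0],[0,0,0],[0,0,0],[0,0,0],[0,0,0],[0,0,0]], gripper=[0,0,0,0,0,0])

```text
time_s: 13.15
tcp_pos: [0.5553, -0.0998, -0.0039]
orientation: [0.0, 0.978, 0.208, 0.0]
wrist_force: [-1.4, -0.6, 1.9]
finger_gap: 0.0
```

Call:
jog_arm(travel=[[0,0,0.5],[0,0,1],[0,0,1],[0,0,1]], dr=[[0,0,0],[0,0,0],[0,0,0],[0,0,0]], gripper=[0,0,0,0])

```text
time_s: 13.55
tcp_pos: [0.5554, -0.0999, -0.0041]
orientation: [0.0, 0.978, 0.208, 0.001]
wrist_force: [-3.6, -1.3, 10.3]
finger_gap: -0.0003
```

It's firm now, carrying 10 N at z -0.0041. Holding a moment longer, then lifting away high and to the side so the top camera can see.

Call:
jog_arm(travel=[[0,0,0],[0,0,0],[0,0,0],[0,0,-20],[0,0,-60],[0,0,-110],[0,0,-160],[0,0,-180],[-203,220,-180],[-203,220,-180],[-203,220,-180],[-203,220,-180],[-203,220,-180],[-203,220,-180],[-203,220,-180],[-203,220,-180],[-203,220,-180],[-203,220,-180]], dr=[[0,0,0],[0,0,0],[0,0,0],[0,0,0],[0,0,0],[0,0,0],[0,0,0],[0,0,0],[0,0,0],[0,0,0],[0,0,0],[0,0,0],[0,0,0],[0,0,0],[0,0,0],[0,0,0],[0,0,0],[0,0,0]], gripper=[0,0,0,0,0,0,0,0,0,0,0,0,0,0,0,0,0,0])

```text
time_s: 15.35
tcp_pos: [0.4601, -0.3821, 0.1746]
orientation: [-0.0, 0.978, 0.209, 0.0]
wrist_force: [0.5, 0.4, 0.1]
finger_gap: 0.0
```

```bash
python3 snap.py a5; python3 - <<'E'
from h import *
import cv2
a=ctrl.read_camera("top")[:,:,::-1][140:250,200:345]
cv2.imwrite("pics/t5.png",cv2.resize(a,None,fx=5,fy=5,interpolation=cv2.INTER_CUBIC))
E
```

```text
[ 0.4601 -0.3821  0.1746] [0.51 0.42 0.15] 15.35
```

View pics/a5.png

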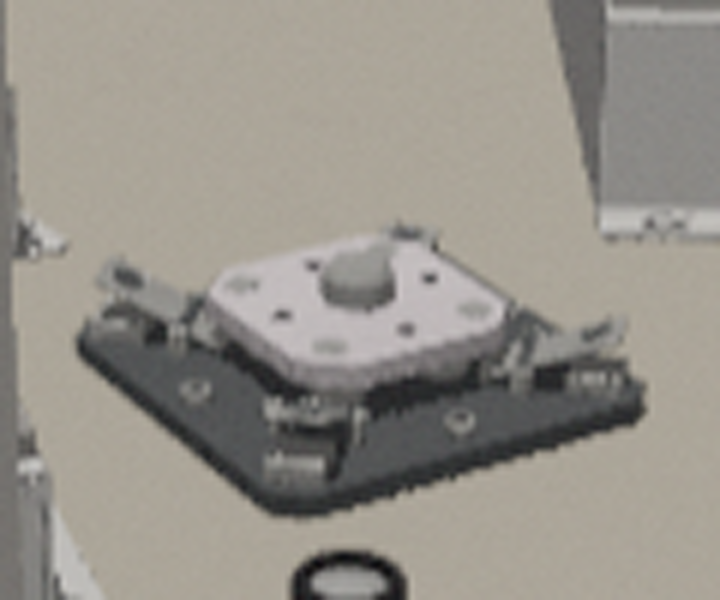

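View pics/t5.png

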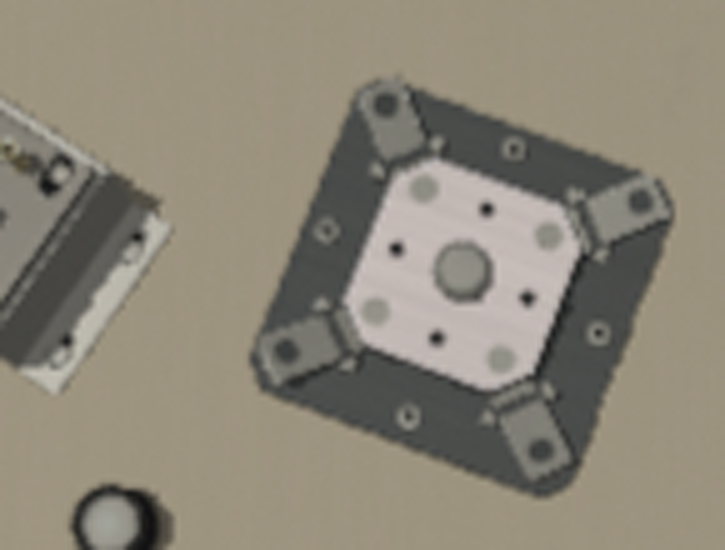

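```bash
python3 - <<'E'
from h import *
c=np.array([.538,-.0618]);d=np.array([.407,-.9135])
for r,z in((88,.020),(87.4,.023),(85.2,.0305)): print(r,z,(w2p("side",[*(c+d*r/1000),z])-[220,165]+.5)*6,(w2p("top",[*(c+d*r/1000),z])-[200,140]+.5)*5)
E
```

```text
88 0.02 [404.56939578 234.10632447] [641.39493665 204.74544889]
87.4 0.023 [404.44375737 227.57931085] [640.82271983 203.80907448]
85.2 0.0305 [403.74838424 211.88181918] [637.9425307  202.05810407]
```

In the side crop the pad sits at about (408,233), which matches the flat prediction (234) rather than standing (212). The other shims and the loupe look unmoved. Handing in.

```bash
python3 -c "
from bench import ctrl
print(ctrl.finish_job())"
```

```text
the job is handed in; nothing more can be done
None
```

I found the rocking corner, pressed only its shim flat, and checked that the corner now stands firm. I handed the job in at about 15.5 s; no verdict was reported.

- **Rocking corner:** The first corner I tried, nearest the robot, was firm: 8 N with about 1 mm of give. The next one, at about (0.555, -0.100), sank about 4 mm to a hard stop at 13.6 N. I held it there for at least 0.3 s. I did not press the other two corners.
- **Shim:** I pressed the shim outside that corner until it stopped at its flat height (about 20 mm) under 28 N. In the last side picture its spot lies where a flat shim should, within about 1 px.
- **Re-check:** The same corner then carried 10 N with about 1 mm of sink, held for about 0.6 s.
- **Final pictures:** The other three shims stand, the plate looks level and the loupe has not moved. I did not re-measure the other loose items, but the arm only passed high above them. The arm is clear of everything.

**TCP disagreement:** The reported TCP did not match the cameras. The real fingertips are about 37 mm higher than reported. I triangulated this with both cameras, and the first contact with the plate confirmed it. I corrected every press height for it.

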